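# Change over the plinth fixture and restock the gravity lane

## Robot

A 6-joint arm with a two-finger parallel gripper is mounted at the origin on the work surface. World frame = base frame: x ahead of the robot, y to its left, z up, the work surface at z = 0. Lengths are in m, angles in rad, forces in N, time in s.
With the tool pointing down it reaches from about 0.35 to 0.975 m from the base axis. Payload 4.9 kg.
Tool frame: the origin (TCP) lies at the very end of the fingers, on their centre line; the grasp point (between the pads) lies 19 mm behind it; z points along the fingers, x is the direction in which the jaws open and shut, and the axes are right-handed (so a half turn about z gives the same grasp; the last joint's range is limited). The gripper opens to 85 mm and grips with 20 to 120 N. Pads are 22 mm wide; open, the fingers measure 114 mm over their backs; the gripper's body (76 mm by 85 mm) begins 54 mm behind the grasp point. The pads swing forward as they close: fully open they stand 13 mm farther back than shut.
Start: joints at [1.042, 0.053, 1.613, -0, 1.476, -0.119], TCP at [0.249, 0.573, 0.231] pointing down, gripper open.
Joint ranges: [-3.01, 3.01], [-1.01, 2.22], [0.06, 2.58], [-1.02, 4.17], [0.09, 2.62], [-3.14, 3.14]. Speed limits (rad/s): [2.57, 2.57, 3.14, 3.14, 3.14, 3.14].

## Interface

Orientations are given as a rotation vector (axis times angle).
In Python, from station import readout, viewer, ctrl, nets gives the robot as it stands. The module is installed in compiled form; this text tells all that it offers.
- The arm moves only by the tool step_arm, never from a script. Its argument "moves" is a list that holds one entry, the list of rows, each a list of 4 numbers: the shift along the world's x, y, z in cm, then the turn about the world's z in rad. In form: [[[dx, dy, dz, yaw], ...]]. A call has 1 to 10 rows; each row shifts and turns the commanded pose from where the row before left it; what a row does not reach is not made up. A row lasts 1/12 s, in which the tool goes at most 41.7 mm and 7.16 degrees, less where a joint would pass 70% of its speed; a pose out of reach is approached as far as the arm can. A call is refused whole if a number of a shift passes 4.17 or a number of a turn 0.125, either way. A call with a gripper value outside its range is refused whole. "grip" is the closure, from 0 (fully open) to 1 (shut), set as the call begins (left out, the last holds). The fingers move at their own pace and stop on an object; "squeeze" is the grip in N (left out, the last holds). Time passes only in rows, so rows that do not move let the fingers close. It gives the time, the measured TCP pose, the force and the opening at its end, in the units of the state.
- readout.get_obs(): the state, without advancing time (a new reading comes with each control period).
- viewer.get_image(name): name is "scene" or "top" or "wrist"; returns the picture (400x640x3 uint8, blue, green, red); there is no depth.
- viewer.calibration(name): a dict with "camera_matrix" (3x3 intrinsics, pixels), "R" (3x3) and "t" (3): a world point X has camera coordinates R X + t. Camera axes: x right, y down, z forward; pixel columns grow to the right and rows downward; lengths in m; the calibration is good to about 2 mm. A picture is of the moment at which its call begins: read the wrist's pose just before it. calibration takes no time and is no camera call; for the wrist camera it gives the pose at the moment of the call.
- ctrl.finish_job(): hands the job in, once; it reports no verdict.
Trained networks look in the newest picture that a camera, given by its name, has taken for a name from the list of things; names that differ only in an ending like _2 or _b are one class to them, and where a whole thing is asked for, a point or a joint stands for the part that bears it (a point fixed in the world has none). Each returns a list of dicts, best first, with "confidence" (0 to 1); they miss things now and then, are a little off and sometimes report something else, mostly with a low value. They report only what shows in the picture. A call takes as long as a camera call. They do not tell look-alikes from the thing itself.
- nets.masks_of(camera, thing): "region" (400x640 bool, what is visible of it) and "box" ([left, top, right, bottom] in pixels, round what is visible of it).
- nets.pinpoint(camera, thing): "at" ([column, row] in pixels: a listed point, or the origin of a listed thing).
The state is a dict: "t": time; "q": joint angles; "dq": joint speeds; "effort": joint torques, N m; "tool_pos": TCP position; "tool_rot": TCP orientation; "contact_force": force on the tool from outside, world axes, zero at the start; "wrist_torque": the same for the moment, N m; "opening": finger opening in m.
Only numpy, scipy, OpenCV 4.12 (cv2) and the standard library are available. Lean on these libraries where they do the work, as an engineer would, in place of code of your own. Each camera call takes 0.05 s, during which the arm holds its last target. There are 200 camera calls.

## Task

The plinth in the holding fixture is finished: flip the clamp arm up and back until it stays open, and lift the plinth out into the red tray, standing upright. Then take the oldest rough plinth from the low front of the sloped roller lane (never the one behind it, which must stay in the lane), seat it in the fixture's nest and swing the clamp down on it. Load every new plinth from the cardboard sheet into the lane behind the one left there, standing on the rollers between the guides, and leave the other things on the bench where they are.

Things in the scene. Friction and masses are not known exactly. Their poses are not given: they have to be found in the camera images.
- lane: fixed grey steel lane, 366 x 110 mm, with 15 free rollers; open at the high back. Origin under its centre, on the bench; its x points up the slope (0.15 rad) from the low front to the back. Roller tops: 62 mm above the origin at mid-length. Guide rails 64 mm apart stand 10 mm above the rollers. Plinths stand on it in a row, x along the lane, and roll down gently (about 0.15 m/s); it holds four
- lane_stop (a point): on the lane's centre line, where the stop plate (18 mm high) at the low front meets the plane of the roller tops; axes as lane (level, not tilted). A plinth against the stop has its origin 35 mm up the slope from here; the rollers end 335 mm up the slope from here
- fixture: dark steel holding fixture, fixed to the bench, base plate 190 x 110 x 12 mm. Origin on the bench. Four low round rails, 10 mm high, frame a nest on the plate that takes one plinth with its x along the fixture's x and 3 mm to spare on each side. A toggle clamp stands behind the nest, on its +x side
- nest (a point): centre of the nest, at the level where a plinth's underside stands (12 mm above the bench)
- clamp_hinge (a point): hinge axis of the clamp arm, parallel to the fixture's y, 85 mm behind the nest centre and 75 mm above the bench
- clamp_arm (a joint): angle of the clamp arm (rad): 0 with its rubber foot down on a plinth in the nest (-0.12 if empty), upright at about 1.5, 1.85 fully open, leaning back on its stop. Steel, 0.3 kg, 16 mm wide; it turns about clamp_hinge, its free end rising from over the nest and going back away from it. Left alone it sinks slowly by its own weight to the side of the upright it is on
- clamp_bar (a point): centre of the round cross bar at the free end of the clamp arm: rubber, 14 mm thick, 114 mm long, parallel to the fixture's y, 166 mm from the hinge axis. The arm meets it in its middle: pinch it 35 mm to either side. With the arm down it lies 80 mm in front (-x) of the nest centre, 93 mm above the bench
- tray: red plastic tray, fixed, 150 x 130 x 28 mm outside, open on top, walls and floor 4 mm; origin at the centre of its underside
- finished: the finished plinth, in the nest under the clamp at the start: two-step brass plinth, 0.35 kg, 70 mm long (its x), 56 mm wide (its y), 50 mm tall; origin at the centre of its underside, z up. Foot 70 x 56 mm, 14 mm high; above it a block 62 x 48 mm up to the top: grip that. All plinths are alike, told apart by place
- oldest: the oldest rough plinth, foremost in the lane, against the stop, at the start; same form, 70 mm long (its x), 56 mm wide (its y), 50 mm tall; origin at the centre of its underside, z up
- second: the next rough plinth, right behind the oldest in the lane; same form, 70 mm long (its x), 56 mm wide (its y), 50 mm tall; origin at the centre of its underside, z up
- new1: new rough plinth on the cardboard sheet (None if absent: two or three are there); same form, 70 mm long (its x), 56 mm wide (its y), 50 mm tall; origin at the centre of its underside, z up
- new2: new rough plinth on the cardboard sheet (None if absent: two or three are there); same form, 70 mm long (its x), 56 mm wide (its y), 50 mm tall; origin at the centre of its underside, z up
- new3: new rough plinth on the cardboard sheet (None if absent: two or three are there); same form, 70 mm long (its x), 56 mm wide (its y), 50 mm tall; origin at the centre of its underside, z up
- sheet: flat cardboard sheet fixed on the bench, 300 x 120 x 3 mm, on which the new plinths are delivered
- statuette: bystander: brass horse statuette on an 80 x 50 mm foot, 140 mm tall; origin at its underside
- file: bystander: flat file with a wooden handle, 300 mm long, lying
- polish_tin: bystander: tin, 68 mm across, 70 mm tall
- sanding_block: bystander: wooden sanding block 90 x 50 x 30 mm, lying close in front of the robot
Things that resemble listed ones, but are neither listed nor needed, are in the scene too. Leave any black or turquoise look-alike of the new1 alone.

How it is judged:
On the way, in this order (a step that is already met when the one before it is completed fails the run):
1. the clamp arm is flipped open, past the upright (value of joint clamp_arm above 1.65 rad), for 0.2 s.
2. the finished plinth stands released in the tray (x of finished in the frame of tray between -0.045 and 0.045 m and y of finished in the frame of tray between -0.042 and 0.042 m and z of finished in the frame of tray below 0.014 m and angle between finished's own z axis and vertical below 0.12 rad and linear speed of finished below 0.03 m/s and contact force between the fingers and finished below 0.2 N), for 0.2 s.
3. the oldest plinth from the lane stands released in the nest, the clamp still open (horizontal distance between oldest and nest below 0.008 m and angle between the x axis of oldest and the x axis of fixture, either way round below 0.12 rad and angle between oldest's own z axis and vertical below 0.08 rad and z of oldest in the frame of fixture between 0.006 and 0.018 m and linear speed of oldest below 0.03 m/s and contact force between the fingers and oldest below 0.2 N and value of joint clamp_arm above 1.2 rad), for 0.2 s.
4. the clamp arm is down on the oldest plinth and released (horizontal distance between oldest and nest below 0.008 m and angle between the x axis of oldest and the x axis of fixture, either way round below 0.12 rad and angle between oldest's own z axis and vertical below 0.08 rad and z of oldest in the frame of fixture between 0.006 and 0.018 m and linear speed of oldest below 0.03 m/s and contact force between the fingers and oldest below 0.2 N and value of joint clamp_arm between -0.05 and 0.07 rad and contact force between the fingers and clamp_arm below 0.2 N), for 0.2 s.
At the end, for the whole second after the job is handed in: Finished plinth upright on the tray floor; oldest in the nest (8 mm, 0.12 rad), clamp arm down on it (-0.05 to 0.07 rad); second foremost in the lane (20 to 55 mm behind the stop), every new one on the rollers between the guides behind it (85 to 330 mm); all released and at rest (all of step 2 and all of step 4 and y of second in the frame of lane between -0.014 and 0.014 m and x of second in the frame of lane_stop between 0.02 and 0.055 m and z of second in the frame of lane_stop between -0.005 and 0.06 m and angle between the z axis of each of second, new1, new2, new3 and the z axis of lane, either way round below 0.22 rad and angle between the x axis of each of second, new1, new2, new3 and the x axis of lane, either way round below 0.25 rad and linear speed of each of second, new1, new2, new3 below 0.03 m/s and contact force between the fingers and second below 0.2 N and y of new1 in the frame of lane between -0.014 and 0.014 m and x of new1 in the frame of lane_stop between 0.085 and 0.33 m and z of new1 in the frame of lane_stop between -0.005 and 0.06 m and contact force between the fingers and new1 below 0.2 N and y of new2 in the frame of lane between -0.014 and 0.014 m and x of new2 in the frame of lane_stop between 0.085 and 0.33 m and z of new2 in the frame of lane_stop between -0.005 and 0.06 m and contact force between the fingers and new2 below 0.2 N and y of new3 in the frame of lane between -0.014 and 0.014 m and x of new3 in the frame of lane_stop between 0.085 and 0.33 m and z of new3 in the frame of lane_stop between -0.005 and 0.06 m and contact force between the fingers and new3 below 0.2 N); the robot touches nothing.
It fails at once if a bystander object is shifted by more than 40 mm (distance of any of statuette, file, polish_tin, sanding_block from where it was at the start of the episode above 0.04 m).
It fails at once if the second plinth is taken out of the lane (z of second in the frame of lane above 0.13 m or y of second in the frame of lane above 0.05 m or y of second in the frame of lane below -0.05 m).
Of new1, new2, new3 only 2 to 3 are there at a start; the rules pass over those that are not, and their reading is None.
At some moment in a run one of new1, new2, new3 may be knocked a few centimetres aside while the robot is not near it.
Once in a run the grip may slacken for a moment while it holds something.
It also fails if it takes over 210 s, if anything falls off the work surface, if the arm or the gripper's body presses on something with over 40 N, if the wrist force passes 120 N, or if a joint passes its speed limit or range.

## Working session

There is one attempt and no reset: what is moved stays moved. The work goes in short steps, Python scripts to look and compute and a tool call to move; the robot and the scene stay as the last step left them, time stands still between calls to the robot, and variables do not carry over. Pictures are saved under pics/ and viewed, about 12 in all and at most 16, crops included, and the job is handed in when it is done.

Besides the shell and the picture viewer there is one more tool, called after "Request:" by a JSON object that holds its "fn" and its "kwargs". step_arm: Moves the arm, as the interface text tells. Its arguments: {"type":"object","properties":{"moves":{"type":"array","items":{"type":"array","items":{"type":"array","items":{"type":"number"}}}},"grip":{"type":"number"},"squeeze":{"type":"number"}},"required":["moves"]}

```bash
mkdir -p pics; cat > h.py <<'E'
import numpy as np, cv2
from station import readout, viewer, ctrl, nets
def pix2w(cam,p,z,cal=None):
    c=cal or viewer.calibration(cam); K=np.array(c["camera_matrix"]);R=np.array(c["R"]);t=np.array(c["t"]).ravel()
    d=R.T@np.linalg.solve(K,[p[0],p[1],1.]); o=-R.T@t
    return o+d*(z-o[2])/d[2]
def w2pix(cam,X,cal=None):
    c=cal or viewer.calibration(cam); K=np.array(c["camera_matrix"]);R=np.array(c["R"]);t=np.array(c["t"]).ravel()
    v=K@(R@np.array(X)+t); return v[:2]/v[2]
E
python3 - <<'E'
from h import *
for c in("scene","top"):
    cv2.imwrite(f"pics/{c}0.png",viewer.get_image(c))
    k=viewer.calibration(c); R=np.array(k["R"]); print(c, -R.T@np.array(k["t"]).ravel(), np.array(k["camera_matrix"])[0,0], R[2])
Z=dict(lane=0,lane_stop=.035,fixture=0,nest=.012,clamp_hinge=.075,clamp_bar=.093,tray=0,finished=.012,oldest=.04,second=.05,new1=.003,sheet=0,statuette=0,file=0,polish_tin=0,sanding_block=0)
for n,z in Z.items():
    for r in nets.pinpoint("top",n)[:6]:
        print(n,round(r["confidence"],2),np.round(r["at"],1),np.round(pix2w("top",r["at"],z)[:2],3))
o=readout.get_obs();print(o["t"],o["tool_pos"],o["tool_rot"],o["opening"])
E
```

```text
scene [ 1.16604187 -0.08345194  1.05527783] 428.7108961919908 [-0.52841691  0.1379705  -0.83769906]
top [0.30873117 0.06741797 1.21420946] 404.6203560977547 [ 0.19755845  0.01592586 -0.98016173]
lane 0.64 [241.2 214.4] [0.489 0.31 ]
lane 0.61 [312.5 193.5] [0.577 0.101]
lane_stop 0.58 [231.9 274.7] [0.307 0.304]
fixture 0.95 [448.2 231. ] [ 0.507 -0.319]
nest 0.7 [196.2 175.9] [0.59  0.462]
nest 0.68 [378.8 204. ] [ 0.564 -0.102]
nest 0.59 [448.9 240. ] [ 0.478 -0.319]
clamp_hinge 0.61 [459.2 205.5] [ 0.572 -0.323]
clamp_bar 0.76 [458.9 260.9] [ 0.412 -0.322]
tray 0.59 [374.3 201.1] [ 0.574 -0.089]
finished 0.9 [448.7 237.4] [ 0.486 -0.318]
finished 0.6 [310.4 195.6] [0.567 0.107]
oldest 0.69 [236.3 260.3] [0.349 0.296]
second 0.67 [232.6 239.3] [0.407 0.314]
new1 0.94 [400.7 272.2] [ 0.369 -0.184]
new1 0.9 [310.7 163.6] [0.671 0.117]
new1 0.79 [312.5 225.2] [0.479 0.091]
new1 0.74 [309.5 191.6] [0.582 0.111]
new1 0.66 [297.3 268.1] [0.347 0.121]
new1 0.16 [421.  146.6] [ 0.764 -0.221]
sheet 0.83 [308.5 194.5] [0.573 0.113]
sheet 0.67 [311.4 225.6] [0.478 0.094]
statuette 0.63 [196.8 180.5] [0.579 0.461]
file 0.94 [357.5 134.5] [ 0.783 -0.019]
polish_tin 0.63 [421. 147.] [ 0.764 -0.222]
sanding_block 0.85 [353.2 270. ] [ 0.36  -0.044]
0.9 [0.24900455 0.57323075 0.2313439 ] [-2.62695938e+00 -1.72294605e+00 -5.64954320e-05] 0.08537808143862946
```

View pics/top0.png

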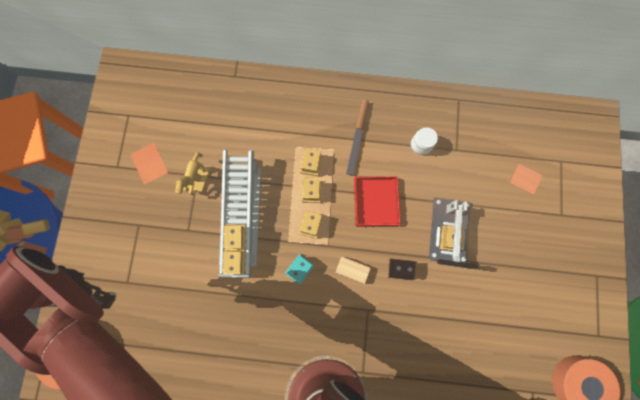

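View pics/scene0.png

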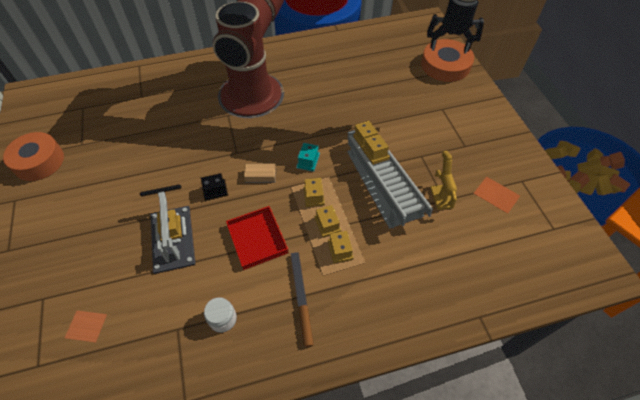

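Request:
{"fn": "step_arm", "kwargs": {"moves": [[[1.6,-3.0,1.5,-0.116],[1.6,-3.0,1.5,-0.116],[1.6,-3.0,1.5,-0.116],[1.6,-3.0,1.5,-0.116],[1.6,-3.0,1.5,-0.116],[1.6,-3.0,1.5,-0.116],[1.6,-3.0,1.5,-0.116],[1.6,-3.0,1.5,-0.116],[1.6,-3.0,1.5,-0.116],[1.6,-3.0,1.5,-0.116]]], "grip": 0, "squeeze": 30}}

```text
t: 1.73
tool_pos: [0.4093, 0.2717, 0.3823]
tool_rot: [-3.141, 0.007, -0.001]
contact_force: [0.2, -0.4, -1.1]
opening: 0.0853
```

Request:
{"fn": "step_arm", "kwargs": {"moves": [[[0,0,0,0],[0,0,0,0],[0,0,0,0]]]}}

```text
t: 1.98
tool_pos: [0.4088, 0.2734, 0.381]
tool_rot: [-3.141, -0.003, 0.001]
contact_force: [-0.3, 0.4, -0.2]
opening: 0.0854
```

```bash
cat > look.py <<'E'
from h import *
import sys
def look(names,png=None,mx=4):
    o=readout.get_obs(); cal=viewer.calibration("wrist"); im=viewer.get_image("wrist")
    if png: cv2.imwrite(f"pics/{png}.png",im); np.savez(f"pics/{png}.npz",K=cal["camera_matrix"],R=cal["R"],t=cal["t"])
    x=cv2.Rodrigues(np.array(o["tool_rot"]))[0][:,0]
    print("t",round(o["t"],2),"tcp",np.round(o["tool_pos"],4),"yaw",round(np.arctan2(x[1],x[0]),3),"cam",np.round(-np.array(cal["R"]).T@np.array(cal["t"]).ravel(),3),"open",round(o["opening"],4))
    for n,z in names.items():
        for r in nets.pinpoint("wrist",n)[:mx]:
            if r["confidence"]>.3: print(n,round(r["confidence"],2),np.round(r["at"],1),np.round(pix2w("wrist",r["at"],z,cal)[:2],4))
    return im,cal
E
python3 - <<'E'
from look import *
look(dict(lane_stop=.035,lane=0,oldest=.04,second=.05,new1=.003,sheet=0,tray=0),"w1",5)
E
```

```text
t 1.98 tcp [0.4088 0.2734 0.381 ] yaw 0.002 cam [0.408 0.344 0.524] open 0.0854
oldest 0.65 [280.4 137.1] [0.35   0.3076]
second 0.69 [326.5 137.9] [0.4186 0.3073]
new1 0.96 [363.  255.4] [0.4862 0.0978]
new1 0.66 [415.3 248. ] [0.5782 0.1122]
new1 0.63 [420.8 251.3] [0.5885 0.1059]
new1 0.55 [284.5 246.2] [0.3468 0.1153]
sheet 0.85 [413.6 246.7] [0.5759 0.1134]
tray 0.96 [404.3 342. ] [ 0.5743 -0.0876]
```

View pics/w1.png

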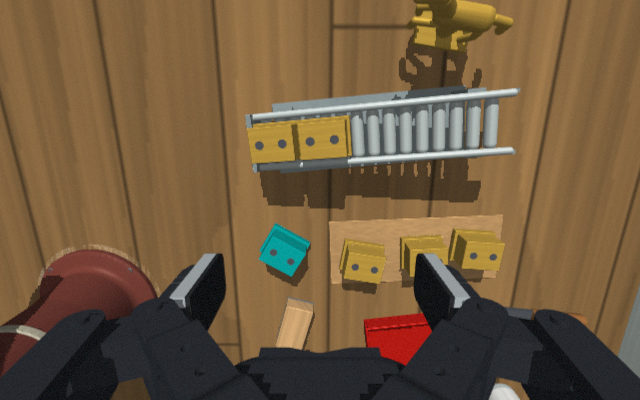

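```bash
cat > dots.py <<'E'
from h import *
def ldcal(n):
    d=np.load(f"pics/{n}.npz"); return {k if k!="K" else "camera_matrix":d[k] for k in d}
def dots(n,box):
    im=cv2.imread(f"pics/{n}.png"); l,t,r,b=box
    # dark blobs surrounded by brass
    v=im[t:b,l:r].max(2)<75
    k,lab,st,ce=cv2.connectedComponentsWithStats(v.astype(np.uint8))
    return [(ce[i]+[l,t],st[i,4]) for i in range(1,k) if 20<st[i,4]<400 and st[i,2]<25 and st[i,3]<25]
E
python3 - <<'E'
from dots import *
c=ldcal("w1")
for name,box,z in(("lane",(245,112,352,165),.092),("new",(335,225,505,285),.053)):
    for p,a in dots("w1",box): print(name,np.round(p,1),a,np.round(pix2w("wrist",p,z,c)[:2],4), np.round(pix2w("wrist",p,.102,c)[:2],4) if name=="lane" else "")
E
```

```text
new [406.8 263.4] 35 [0.5503 0.1074] 
new [457.2 275.2] 162 [0.6346 0.0861] 
new [365.  283.6] 31 [0.484  0.0706]
```

Request:
{"fn": "step_arm", "kwargs": {"moves": [[[1,-4,-0.5,0],[1,-4,-0.5,0],[1,-4,-0.5,0],[1,-4,-0.5,0],[1,-4,-0.5,0],[0,-4,-0.5,0],[0,-4,-0.5,0],[0,-4,-0.5,0],[0,-4,-0.5,0],[0,-4,-0.5,0]]]}}

```text
t: 3.22
tool_pos: [0.4586, -0.1285, 0.3312]
tool_rot: [3.141, 0.002, 0.001]
contact_force: [1.1, -0.5, 0.6]
opening: 0.0852
```

Request:
{"fn": "step_arm", "kwargs": {"moves": [[[-0.5,-4,-0.5,0],[-0.5,-4,-0.5,0],[-0.5,-4,-0.5,0],[-0.5,-4,0,0],[-0.5,-3,0,0],[0,0,0,0],[0,0,0,0],[0,0,0,0]]]}}

```text
t: 3.88
tool_pos: [0.4341, -0.3164, 0.3162]
tool_rot: [-3.141, -0.002, 0.0]
contact_force: [-0.2, 0.2, 0.5]
opening: 0.0852
```

```bash
python3 - <<'E'
from look import *
look(dict(clamp_bar=.093,clamp_hinge=.075,fixture=0,finished=.012,nest=.012,tray=0),"w2",5)
E
```

```text
t 3.88 tcp [ 0.4341 -0.3164  0.3162] yaw 0.001 cam [ 0.433 -0.246  0.459] open 0.0852
clamp_bar 0.91 [299.6 174.2] [ 0.4106 -0.3158]
clamp_hinge 0.6 [430.8 173.5] [ 0.5697 -0.3182]
fixture 0.76 [372.5 166.5] [ 0.5107 -0.322 ]
finished 0.8 [355.2 164.5] [ 0.4842 -0.3172]
```

View pics/w2.png

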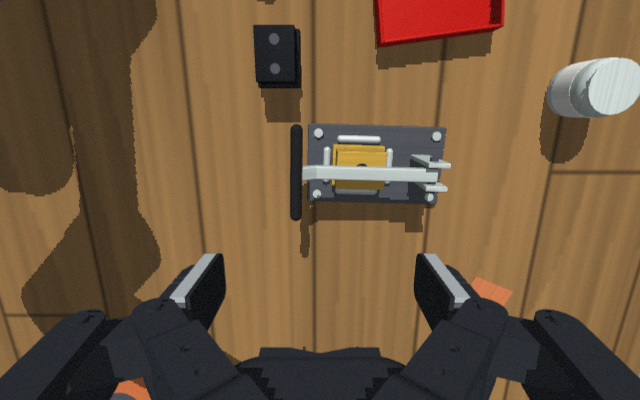

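```bash
python3 - <<'E'
from dots import *
c=ldcal("w2"); f=lambda p,z:np.round(pix2w("wrist",p,z,c)[:2],4)
for p in((319,132),(437,136),(430,197),(317,194)): print("bolt",f(p,.015))
for p in((297,127),(296,217)): print("bar",f(p,.093))
for p in((340,139),(378,140),(360,139.5),(327,165),(390,165)): print("rail",f(p,.02))
print("tray", f((378,4),.028),f((383,46),.028),f((503,25),.028))
R=np.array(c["R"]);print(R)
E
```

```text
bolt [ 0.4331 -0.2722]
bolt [ 0.5945 -0.2775]
bolt [ 0.5931 -0.3638]
bolt [ 0.4303 -0.3594]
bar [ 0.4085 -0.2622]
bar [ 0.4054 -0.3683]
rail [ 0.4616 -0.2812]
rail [ 0.5132 -0.2825]
rail [ 0.4887 -0.2819]
rail [ 0.4442 -0.3167]
rail [ 0.5315 -0.3166]
tray [ 0.5036 -0.1216] [ 0.5121 -0.1675] [ 0.6566 -0.1441]
[[ 9.99999623e-01  8.46882445e-04  1.91433495e-04]
 [ 7.63076145e-04 -9.62423773e-01  2.71550915e-01]
 [ 4.14211849e-04 -2.71550667e-01 -9.62424056e-01]]
```

Request:
{"fn": "step_arm", "kwargs": {"moves": [[[-0.5,0.7,-2.0,-0.03],[-0.5,0.7,-3,0],[-0.5,0.7,-3,0],[-0.5,0.7,-3,0],[-0.6,0.8,-3,0],[0,0,-3,0],[0,0,-3,0],[0,0,-2.2,0],[0,0,-2,0],[0,0,0,0]]], "grip": 0.3}}

```text
t: 5.07
tool_pos: [0.4054, -0.2779, 0.0696]
tool_rot: [-3.135, 0.045, 0.01]
contact_force: [-1.1, 0.1, -0.9]
opening: 0.06
```

Request:
{"fn": "step_arm", "kwargs": {"moves": [[[0,0,0,0],[0,0,0,0],[0,0,0,0],[0,0,0,0],[0,0,0,0],[0,0,0,0],[0,0,0,0],[0,0,0,0],[0,0,0,0],[0,0,0,0]]], "grip": 1, "squeeze": 40}}

```text
t: 5.9
tool_pos: [0.4076, -0.2817, 0.0765]
tool_rot: [3.139, -0.045, -0.002]
contact_force: [-6.6, 0.9, 6.5]
opening: 0.0123
```

```bash
python3 - <<'E'
import numpy as np
# arc deltas (cm) along fixture -> world yaw -.03
yaw=-.03; L=166; off=np.arcsin(18/166)
N=18; th=np.linspace(0,1.8,N+1); P=np.c_[-L*np.cos(th+off),L*np.sin(th+off)]/10
d=np.diff(P,axis=0); print([[round(a*np.cos(yaw),2),round(a*np.sin(yaw),2),round(b,2),0] for a,b in d]); print(np.linalg.norm(d,axis=1)[0])
E
```

```text
[[np.float64(0.26), np.float64(-0.01), np.float64(1.64), 0], [np.float64(0.42), np.float64(-0.01), np.float64(1.6), 0], [np.float64(0.58), np.float64(-0.02), np.float64(1.55), 0], [np.float64(0.73), np.float64(-0.02), np.float64(1.49), 0], [np.float64(0.88), np.float64(-0.03), np.float64(1.41), 0], [np.float64(1.02), np.float64(-0.03), np.float64(1.31), 0], [np.float64(1.14), np.float64(-0.03), np.float64(1.2), 0], [np.float64(1.26), np.float64(-0.04), np.float64(1.08), 0], [np.float64(1.36), np.float64(-0.04), np.float64(0.95), 0], [np.float64(1.45), np.float64(-0.04), np.float64(0.81), 0], [np.float64(1.52), np.float64(-0.05), np.float64(0.66), 0], [np.float64(1.58), np.float64(-0.05), np.float64(0.51), 0], [np.float64(1.62), np.float64(-0.05), np.float64(0.35), 0], [np.float64(1.65), np.float64(-0.05), np.float64(0.19), 0], [np.float64(1.66), np.float64(-0.05), np.float64(0.02), 0], [np.float64(1.65), np.float64(-0.05), np.float64(-0.15), 0], [np.float64(1.63), np.float64(-0.05), np.float64(-0.31), 0], [np.float64(1.59), np.float64(-0.05), np.float64(-0.47), 0]]
1.6593084197865207
```

Request:
{"fn": "step_arm", "kwargs": {"moves": [[[0.26,-0.01,1.64,0],[0.42,-0.01,1.6,0],[0.58,-0.02,1.55,0],[0.73,-0.02,1.49,0],[0.88,-0.03,1.41,0],[1.02,-0.03,1.31,0],[1.14,-0.03,1.2,0],[1.26,-0.04,1.08,0],[1.36,-0.04,0.95,0]]]}}

```text
t: 6.65
tool_pos: [0.4812, -0.2839, 0.2018]
tool_rot: [3.14, -0.047, -0.015]
contact_force: [-19.6, 2.9, 21.4]
opening: 0.0122
```

Request:
{"fn": "step_arm", "kwargs": {"moves": [[[1.45,-0.04,0.81,0],[1.52,-0.05,0.66,0],[1.58,-0.05,0.51,0],[1.62,-0.05,0.35,0],[1.65,-0.05,0.19,0],[1.66,-0.05,0.02,0],[1.65,-0.05,-0.15,0],[1.63,-0.05,-0.31,0],[1.59,-0.05,-0.47,0],[0,0,0,0]]]}}

```text
t: 7.48
tool_pos: [0.6307, -0.288, 0.2145]
tool_rot: [3.139, -0.044, 0.007]
contact_force: [2.2, -0.4, 3.8]
opening: 0.0123
```

Request:
{"fn": "step_arm", "kwargs": {"moves": [[[0,0,0,0],[0,0,0,0],[0,0,0,0],[0,0,0,0]]]}}

```text
t: 7.82
tool_pos: [0.6286, -0.2879, 0.2152]
tool_rot: [3.14, -0.046, 0.007]
contact_force: [2.6, -0.4, 6.2]
opening: 0.0124
```

Request:
{"fn": "step_arm", "kwargs": {"moves": [[[0,0,0,0],[0,0,0,0],[0,0,0,0],[0,0,0,0],[0,0,1,0],[0,0,2,0],[0,0,2,0],[0,0,2,0],[0,0,0.5,0]]], "grip": 0.3}}

```text
t: 8.57
tool_pos: [0.6292, -0.2882, 0.293]
tool_rot: [3.138, -0.045, 0.009]
contact_force: [0.4, -0.5, 1.0]
opening: 0.0595
```

Request:
{"fn": "step_arm", "kwargs": {"moves": [[[-1.4,-0.3,0,0.12],[-1.4,-0.3,0,0.12],[-1.4,-0.3,0,0.12],[-1.4,-0.3,0,0.12],[-1.4,-0.3,0,0.12],[-1.4,-0.3,0,0.12],[-1.4,-0.3,0,0.12],[-1.4,-0.3,0,0.12],[-1.4,-0.3,0,0.12],[-1.4,-0.3,0,0.12]]], "grip": 0}}

```text
t: 9.4
tool_pos: [0.487, -0.3174, 0.2871]
tool_rot: [-2.612, -1.743, 0.001]
contact_force: [-0.2, 0.1, 0.7]
opening: 0.0855
```

Request:
{"fn": "step_arm", "kwargs": {"moves": [[[0,0,0,0.12],[0,0,0,0.12],[0,0,0,0.125],[0,0,0,0],[0,0,0,0],[0,0,0,0]]]}}

```text
t: 9.9
tool_pos: [0.4879, -0.3173, 0.2874]
tool_rot: [-2.262, -2.179, 0.0]
contact_force: [-0.0, -0.2, 0.3]
opening: 0.0853
```

```bash
python3 - <<'E'
from look import *
look(dict(clamp_bar=.23,finished=.012,nest=.012),"w3",3)
E
```

```text
t 9.9 tcp [ 0.4879 -0.3173  0.2874] yaw 1.534 cam [ 0.418 -0.314  0.431] open 0.0853
finished 0.71 [315.9 165. ] [ 0.4859 -0.3201]
```

View pics/w3.png

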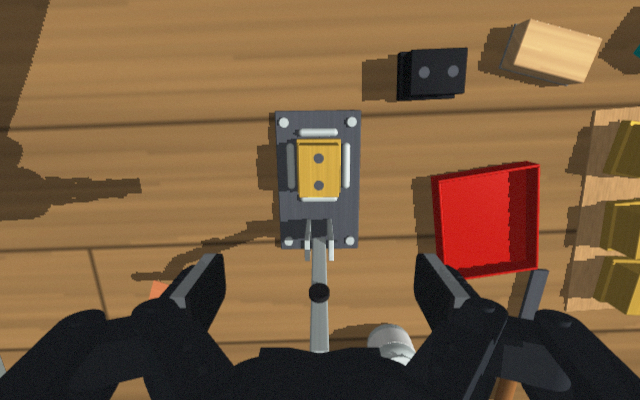

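```bash
python3 - <<'E'
from dots import *
c=ldcal("w3"); f=lambda p,z:np.round(pix2w("wrist",p,z,c)[:2],4)
for p in((284,122),(352,122),(350,241),(289,241)): print("bolt",f(p,.015))
print("dots",f((318,158),.062),f((318.5,185),.062))
for p in((319,132),(291,166),(346,166)): print("rail",f(p,.02))
for p in((433,178),(537,163),(538,269),(452,280)): print("tray",f(p,.028))
E
```

```text
bolt [ 0.4293 -0.3582]
bolt [ 0.4325 -0.2722]
bolt [ 0.5946 -0.2766]
bolt [ 0.5913 -0.3622]
dots [ 0.4698 -0.3166] [ 0.5018 -0.3173]
rail [ 0.443  -0.3144]
rail [ 0.4847 -0.3523]
rail [ 0.4874 -0.2811]
tray [ 0.5059 -0.1701]
tray [ 0.4914 -0.0392]
tray [ 0.6413 -0.0157]
tray [ 0.6539 -0.1346]
```

Request:
{"fn": "step_arm", "kwargs": {"moves": [[[-0.2,0,-3,0.005],[0,0,-3,0],[0,0,-3,0],[0,0,-3,0],[0,0,-3,0],[0,0,-3,0],[0,0,-3,0],[0,0,-2.5,0],[0,0,-1.5,0],[0,0,-0.8,0]]]}}

```text
t: 10.93
tool_pos: [0.4844, -0.3161, 0.0265]
tool_rot: [-2.251, -2.184, 0.001]
contact_force: [-1.4, 0.2, 0.7]
opening: 0.0852
```

Request:
{"fn": "step_arm", "kwargs": {"moves": [[[0,0,0,0],[0,0,0,0],[0,0,0,0],[0,0,0,0],[0,0,0,0],[0,0,0,0],[0,0,0,0],[0,0,0,0]]], "grip": 1, "squeeze": 60}}

```text
t: 11.6
tool_pos: [0.4874, -0.3187, 0.0319]
tool_rot: [2.251, 2.185, 0.001]
contact_force: [0.5, -1.0, 5.8]
opening: 0.0473
```

Request:
{"fn": "step_arm", "kwargs": {"moves": [[[0,0,0,0],[0,0,1,0],[0,0,2,0],[0,0,2,0],[0,0,2,0],[0,0,2,0],[0,0,1,0],[0,0,0,0]]]}}

```text
t: 12.27
tool_pos: [0.487, -0.3182, 0.1324]
tool_rot: [2.251, 2.185, 0.001]
contact_force: [0.4, 0.1, -3.2]
opening: 0.0469
```

Request:
{"fn": "step_arm", "kwargs": {"moves": [[[0.9,2.3,0,0.02],[0.9,2.3,0,0.02],[0.9,2.3,0,0.02],[0.9,2.3,0,0.02],[0.9,2.3,0,0.02],[0.9,2.3,0,0.02],[0.9,2.3,0,0.02],[0.9,2.3,0,0.02],[0.7,2.2,0,0.02],[0.7,2.2,0,0.0]]]}}

```text
t: 13.1
tool_pos: [0.5708, -0.0878, 0.1273]
tool_rot: [-2.045, -2.38, 0.003]
contact_force: [1.0, 1.8, -3.3]
opening: 0.0471
```

Request:
{"fn": "step_arm", "kwargs": {"moves": [[[0,0,0,0],[0,0,-2,0],[0,0,-2,0],[0,0,-2,0],[0,0,-2,0],[0,0,-1.2,0],[0,0,-0.8,0],[0,0,-0.6,0],[0,0,0,0],[0,0,0,0]]]}}

```text
t: 13.93
tool_pos: [0.5728, -0.0898, 0.0245]
tool_rot: [2.047, 2.38, 0.001]
contact_force: [-0.5, -0.2, -3.0]
opening: 0.0471
```

```bash
python3 - <<'E'
from look import *
look({},"w4"); print(readout.get_obs()["contact_force"])
E
```

```text
t 13.93 tcp [ 0.5728 -0.0898  0.0245] yaw 1.721 cam [ 0.503 -0.099  0.168] open 0.0471
[ 0.41201918 -0.04418428 -3.23031819]
```

View pics/w4.png

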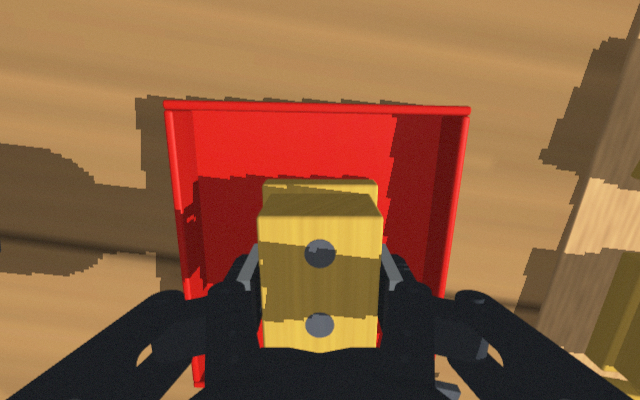

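Request:
{"fn": "step_arm", "kwargs": {"moves": [[[0,0,-0.15,0],[0,0,0,0],[0,0,0,0],[0,0,0,0]]]}}

```text
t: 14.32
tool_pos: [0.5728, -0.0898, 0.0239]
tool_rot: [2.048, 2.381, 0.0]
contact_force: [-3.2, -0.1, 5.5]
opening: 0.0471
```

Request:
{"fn": "step_arm", "kwargs": {"moves": [[[0,0,0,0],[0,0,0,0],[0,0,0,0],[0,0,0.5,0],[0,0,3,0],[0,0,4,0],[0,0,4,0],[0,0,4,0],[0,0,4,0],[0,0,4,0]]], "grip": 0.15}}

```text
t: 15.15
tool_pos: [0.5717, -0.0894, 0.2597]
tool_rot: [2.048, 2.381, 0.001]
contact_force: [0.1, 0.1, -0.5]
opening: 0.0727
```

Request:
{"fn": "step_arm", "kwargs": {"moves": [[[-0.5,3.5,0,-0.01],[-1,3.5,0,-0.01],[-1.7,3.5,0,-0.01],[-2,3.5,0,-0.01],[-2,3.5,0,-0.01],[-2,3.5,0,-0.01],[-2,3.5,0,-0.01],[-2,3.5,0,-0.01],[-2,3.5,0,-0.01],[-2,3.5,0,-0.01]]], "grip": 0}}

```text
t: 15.98
tool_pos: [0.3987, 0.262, 0.2578]
tool_rot: [2.166, 2.275, 0.002]
contact_force: [0.7, 0.3, -0.6]
opening: 0.0855
```

Request:
{"fn": "step_arm", "kwargs": {"moves": [[[-2,2,0,-0.01],[-2,2,0,-0.01],[0,0,0,0],[0,0,0,0],[0,0,0,0]]]}}

```text
t: 16.4
tool_pos: [0.3603, 0.3003, 0.2575]
tool_rot: [2.187, 2.255, 0.001]
contact_force: [-0.2, 0.2, -0.8]
opening: 0.0851
```

```bash
python3 - <<'E'
from look import *
from dots import *
c=ldcal("w1"); f=lambda p,z:np.round(pix2w("wrist",p,z,c)[:2],4)
print([f(p,z) for p,z in(((259,145),.09),((283,143),.094),((310,141),.1),((334,139),.105))])
look(dict(lane_stop=.037,oldest=.042,second=.053,finished=.004),"w5")
viewer.get_image("top")
for r in nets.pinpoint("top","finished"): print("top",r["confidence"],r["at"],pix2w("top",r["at"],.004))
E
```

```text
[array([0.3268, 0.3008]), array([0.3597, 0.3039]), array([0.3958, 0.3071]), array([0.4271, 0.3101])]
t 16.4 tcp [0.3603 0.3003 0.2575] yaw 1.601 cam [0.29  0.299 0.401] open 0.0851
lane_stop 0.71 [317.4 135.7] [0.3169 0.2984]
oldest 0.91 [322.1 164. ] [0.3478 0.3046]
second 0.71 [324.7 226.1] [0.4182 0.3098]
finished 0.58 [ 37.7 306.5] [ 0.5701 -0.0933]
finished 0.48 [168.2 254.3] [0.4832 0.1006]
top 0.71 [372.2, 201.5] [ 0.57158231 -0.08262496  0.004     ]
top 0.48 [199.7, 180.1] [0.58023525 0.45125549 0.004     ]
top 0.44 [357.8, 133.9] [ 0.78390288 -0.01960702  0.004     ]
```

View pics/w5.png

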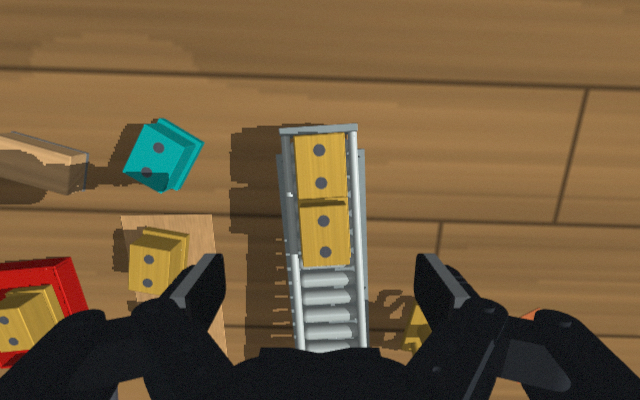

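```bash
python3 - <<'E'
from dots import *
c=ldcal("w5"); f=lambda p,z:np.round(pix2w("wrist",p,z,c)[:2],4)
P=[f(p,z) for p,z in(((319,151),.0895),((320.5,183),.0945),((323,221),.1),((325,252),.105))];print(P)
v=P[3]-P[0];print(np.arctan2(v[1],v[0]),(P[0]+P[1])/2,np.linalg.norm(P[1]-P[0]),np.linalg.norm((P[2]+P[3]-P[0]-P[1])/2))
a,b=(f(p,.05+.01) for p in((288,135),(298,340))); print(a,b,np.arctan2(*(b-a)[::-1]))
a,b=(f(p,.05+.01) for p in((353,135),(364,330))); print(a,b,np.arctan2(*(b-a)[::-1]))
E
```

```text
[array([0.3275, 0.3005]), array([0.3581, 0.3028]), array([0.3956, 0.3065]), array([0.4268, 0.3095])]
0.09038748186833846 [0.3428  0.30165] 0.030686316168611665 0.0686941227471463
[0.3154 0.2676] [0.57   0.2811] 0.05297474148536474
[0.3134 0.3357] [0.5527 0.3637] 0.11647830406941313
```

Request:
{"fn": "step_arm", "kwargs": {"moves": [[[-1,0.1,-1,0.03],[-0.5,0.1,-2,0.028],[0,0,-3,0],[0,0,-3,0],[0,0,-3,0],[0,0,-3,0],[0,0,-2,0],[0,0,-1.5,0],[0,0,-0.9,0],[0,0,0,0]]]}}

```text
t: 17.58
tool_pos: [0.3437, 0.3014, 0.061]
tool_rot: [-2.121, -2.316, 0.007]
contact_force: [0.6, 0.3, -0.5]
opening: 0.0852
```

Request:
{"fn": "step_arm", "kwargs": {"moves": [[[0,0,0,0],[0,0,0,0],[0,0,0,0],[0,0,0,0],[0,0,0,0],[0,0,0,0],[0,0,0,0],[0,0,0,0]]], "grip": 1, "squeeze": 60}}

```text
t: 18.25
tool_pos: [0.3462, 0.3029, 0.0651]
tool_rot: [2.12, 2.316, 0.003]
contact_force: [-1.2, -3.7, 6.1]
opening: 0.0472
```

```bash
python3 - <<'E'
from look import *
look({},"w6"); print(readout.get_obs()["contact_force"])
E
```

```text
t 18.25 tcp [0.3462 0.3029 0.0651] yaw 1.659 cam [0.276 0.298 0.208] open 0.0472
[-0.79070028 -2.32966154  6.51622794]
```

View pics/w6.png

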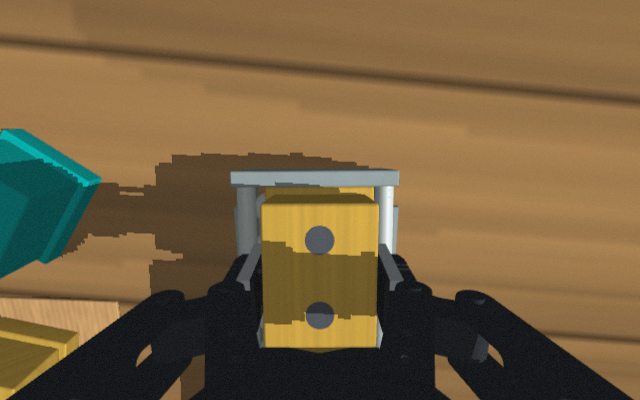

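Request:
{"fn": "step_arm", "kwargs": {"moves": [[[-0.15,-0.01,1,0],[-0.22,-0.02,1.5,0],[-0.3,-0.03,2,0],[-0.15,-0.01,2,0],[0,0,3,0],[0,0,3,0],[0,0,3,0],[0,0,2,0],[0,0,0,0]]]}}

```text
t: 19.05
tool_pos: [0.3386, 0.3033, 0.2437]
tool_rot: [2.12, 2.316, 0.015]
contact_force: [0.2, 0.4, -3.3]
opening: 0.0471
```

```bash
python3 - <<'E'
from look import *
look(dict(second=.042,oldest=.15),"w7"); print(readout.get_obs()["contact_force"])
im=viewer.get_image("scene");cv2.imwrite("pics/s7.png",cv2.resize(im[80:280,120:520],(800,400)))
E
```

```text
t 19.05 tcp [0.3386 0.3033 0.2437] yaw 1.659 cam [0.268 0.297 0.386] open 0.0471
oldest 0.66 [319.6 240.8] [0.369 0.308]
[-0.20834457  0.29474114 -4.65093712]
```

View pics/s7.png

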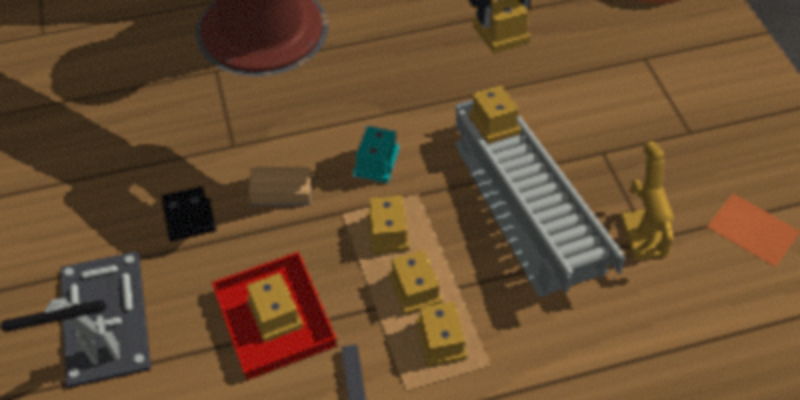

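Request:
{"fn": "step_arm", "kwargs": {"moves": [[[2.5,-3.2,0,-0.012],[2.5,-3.2,0,-0.012],[2.5,-3.2,0,-0.012],[2.5,-3.2,0,-0.012],[2.5,-3.2,0,-0.012],[0,-4,0,-0.012],[0,-4,0,-0.012],[0,-4,0,-0.012],[0,-4,0,-0.012],[0,-4,0,-0.012]]]}}

```text
t: 20.08
tool_pos: [0.4602, -0.0596, 0.2352]
tool_rot: [-2.254, -2.183, 0.003]
contact_force: [1.1, -0.2, -3.4]
opening: 0.0467
```

Request:
{"fn": "step_arm", "kwargs": {"moves": [[[0,-3.9,0,0],[0,-3.9,0,0],[0,-3.9,0,0],[0,-3.9,0,0],[0,-3.9,0,0],[0,-3.9,0,0],[0,-3.9,0,0],[0,-3.9,0,0],[0,-3.9,0,0],[0,-3.9,0,0]]]}}

```text
t: 20.92
tool_pos: [0.4606, -0.449, 0.2344]
tool_rot: [-2.253, -2.182, -0.001]
contact_force: [1.0, -0.5, -2.7]
opening: 0.0471
```

Request:
{"fn": "step_arm", "kwargs": {"moves": [[[0,0,-3,0],[0,0,-3,0],[0,0,-3,0],[0,0,-3,0],[0,0,-3,0],[0,0,-3,0],[0,0,-2,0],[0,0,-1,0],[0,0,0,0],[0,0,0,0]]]}}

```text
t: 21.75
tool_pos: [0.461, -0.4468, 0.0258]
tool_rot: [-2.253, -2.184, -0.001]
contact_force: [0.8, 0.6, -2.8]
opening: 0.0468
```

Request:
{"fn": "step_arm", "kwargs": {"moves": [[[0,0,-0.2,0],[0,0,-0.2,0],[0,0,-0.2,0],[0,0,-0.2,0],[0,0,0,0],[0,0,0,0]]], "squeeze": 40}}

```text
t: 22.25
tool_pos: [0.4635, -0.4474, 0.0236]
tool_rot: [2.257, 2.185, 0.005]
contact_force: [0.7, 9.9, 16.7]
opening: 0.0468
```

Request:
{"fn": "step_arm", "kwargs": {"moves": [[[0,0,-0.3,0],[0,0,0,0],[0,0,0,0]]]}}

```text
t: 22.5
tool_pos: [0.4641, -0.4475, 0.0231]
tool_rot: [2.256, 2.186, 0.005]
contact_force: [-2.6, 16.3, 27.9]
opening: 0.0471
```

```bash
python3 - <<'E'
from look import *
im,c=look({},"w8"); print(readout.get_obs()["contact_force"])
a=cv2.imread("pics/w4.png")[170:370,220:430]; b=im[170:370,220:430]
cv2.imwrite("pics/c8.png",np.hstack([a,b]))
E
```

```text
t 22.5 tcp [ 0.4641 -0.4475  0.0231] yaw 1.539 cam [ 0.394 -0.445  0.166] open 0.0471
[-2.45837577 16.12293203 27.92079825]
```

View pics/c8.png

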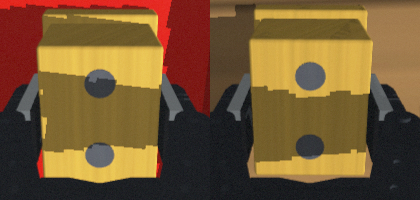

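```bash
python3 - <<'E'
from dots import *
c=ldcal("w8")
P=[pix2w("wrist",p,.05,c) for p in((320,246),(319.5,317))];print(P,(P[0]+P[1])/2-np.array([.4641,-.4475,0]))
c=ldcal("w4")
P=[pix2w("wrist",p,.054,c) for p in((319.5,253.5),(319.5,325))];print(P,(P[0]+P[1])/2-np.array([.5728,-.0898,0]))
E
```

```text
[array([ 0.4451905 , -0.44549883,  0.05      ]), array([ 0.47766905, -0.44673877,  0.05      ])] [-0.00267022  0.0013812   0.05      ]
[array([ 0.55608072, -0.09099272,  0.054     ]), array([ 0.58820412, -0.08613994,  0.054     ])] [-0.00065758  0.00123367  0.054     ]
```

Request:
{"fn": "step_arm", "kwargs": {"moves": [[[0,0,0.8,0],[0,0,2,0],[0,0,3,0],[0,0,3,0],[0,0,2,0],[0,0,0,0],[0,0,0,0]]], "squeeze": 60}}

```text
t: 23.13
tool_pos: [0.4617, -0.4486, 0.1253]
tool_rot: [2.256, 2.184, -0.001]
contact_force: [0.2, 0.7, -4.1]
opening: 0.0468
```

Request:
{"fn": "step_arm", "kwargs": {"moves": [[[0.4,2,0,0],[0.4,2,0,0],[0.4,2,0,0],[0.4,2,0,0],[0.4,2,0,0],[0.4,2,0,0],[0.4,1.04,0,0],[0,0,0,0],[0,0,0,0]]]}}

```text
t: 23.88
tool_pos: [0.4891, -0.3171, 0.1231]
tool_rot: [-2.253, -2.185, 0.002]
contact_force: [-1.0, 0.3, -3.7]
opening: 0.0468
```

Request:
{"fn": "step_arm", "kwargs": {"moves": [[[0,0,-2,0],[0,0,-2,0],[0,0,-2,0],[0,0,-0.5,0],[0,0,0,0],[0,0,0,0],[0,0,0,0]]]}}

```text
t: 24.47
tool_pos: [0.4906, -0.3189, 0.0617]
tool_rot: [2.255, 2.184, 0.0]
contact_force: [-0.1, -0.4, -3.1]
opening: 0.0467
```

Request:
{"fn": "step_arm", "kwargs": {"moves": [[[-0.1,0.07,-0.8,0],[0,0,-0.7,0],[0,0,-0.5,0],[0,0,-0.4,0],[0,0,0,0],[0,0,0,0],[0,0,0,0]]]}}

```text
t: 25.05
tool_pos: [0.4888, -0.317, 0.0361]
tool_rot: [-2.256, -2.186, 0.0]
contact_force: [0.5, 0.1, -3.6]
opening: 0.0469
```

Request:
{"fn": "step_arm", "kwargs": {"moves": [[[0,0,-0.2,0],[0,0,-0.15,0],[0,0,0,0],[0,0,0,0]]]}}

```text
t: 25.38
tool_pos: [0.4894, -0.3173, 0.0351]
tool_rot: [2.256, 2.186, 0.0]
contact_force: [-1.9, 4.2, 9.4]
opening: 0.047
```

```bash
python3 - <<'E'
from look import *
im,c=look({},"w9"); print(readout.get_obs()["contact_force"])
cv2.imwrite("pics/c9.png",im[100:400,170:470])
E
```

```text
t 25.38 tcp [ 0.4894 -0.3173  0.0351] yaw 1.539 cam [ 0.419 -0.314  0.178] open 0.047
[-2.79639111  3.99412557  9.08962451]
```

View pics/c9.png

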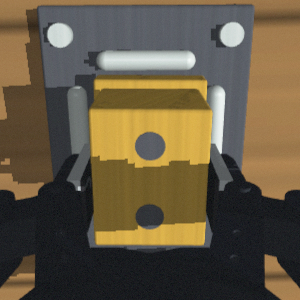

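Request:
{"fn": "step_arm", "kwargs": {"moves": [[[0,0,0.1,0],[0,0,0,0],[0,0,0,0],[0,0,0,0],[0,0,1,0],[0,0,3,0],[0,0,4,0],[0,0,4,0],[0,0,4,0],[0,0,4,0]]], "grip": 0.15}}

```text
t: 26.27
tool_pos: [0.4886, -0.3168, 0.2364]
tool_rot: [2.256, 2.185, 0.0]
contact_force: [1.0, 0.1, -0.2]
opening: 0.0725
```

Request:
{"fn": "step_arm", "kwargs": {"moves": [[[0,0,4,-0.12],[0,0,2.5,-0.12],[0,0,0,-0.12],[0,0,0,-0.12],[1,0.1,0,-0.12],[1,0.2,0,-0.12],[1,0.2,0,-0.12],[1,0.2,0,-0.12],[1,0.2,0,-0.12],[1,0.2,0,-0.12]]], "grip": 0.3}}

```text
t: 27.1
tool_pos: [0.5492, -0.3059, 0.2994]
tool_rot: [3.098, 0.521, 0.001]
contact_force: [0.5, -0.4, 0.2]
opening: 0.0599
```

Request:
{"fn": "step_arm", "kwargs": {"moves": [[[2,0.5,0,-0.12],[2,0.5,0,-0.12],[2,0.5,0,-0.12],[2.5,0.5,0,-0.01],[0,0,0,0],[0,0,0,0],[0,0,0,0]]]}}

```text
t: 27.68
tool_pos: [0.6333, -0.2862, 0.2989]
tool_rot: [3.141, -0.048, -0.001]
contact_force: [-1.0, -0.7, 0.6]
opening: 0.0599
```

```bash
python3 - <<'E'
from look import *
im,c=look(dict(clamp_bar=.2286,oldest=.012),"w10"); cv2.imwrite("pics/c10.png",im)
E
```

```text
t 27.68 tcp [ 0.6333 -0.2862  0.2989] yaw -0.031 cam [ 0.635 -0.216  0.442] open 0.0599
clamp_bar 0.76 [328.6 261. ] [ 0.6384 -0.3213]
oldest 0.69 [215.9 187.9] [ 0.4886 -0.3127]
oldest 0.36 [237.3 190.9] [ 0.5177 -0.3179]
```

View pics/c10.png

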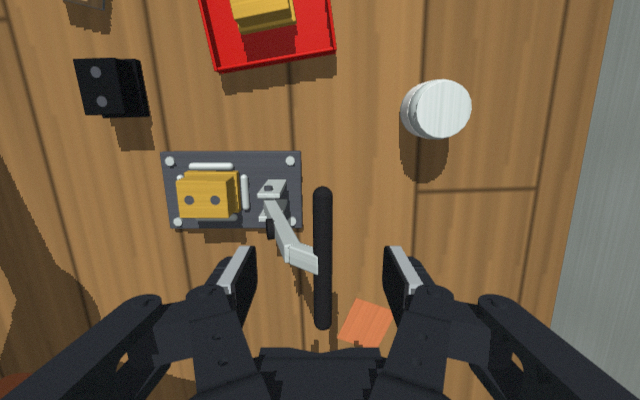

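Request:
{"fn": "step_arm", "kwargs": {"moves": [[[0.3,0,-1.5,0],[0,0,-2,0],[0,0,-2,0],[0,0,-2,0],[0,0,-1.3,0],[0,0,0,0],[0,0,0,0]]]}}

```text
t: 28.42
tool_pos: [0.6361, -0.2859, 0.2094]
tool_rot: [-3.14, 0.049, 0.003]
contact_force: [0.1, 1.1, 0.9]
opening: 0.0599
```

Request:
{"fn": "step_arm", "kwargs": {"moves": [[[0,0,0,0],[0,0,0,0],[0,0,0,0],[0,0,0,0],[0,0,0,0],[0,0,0,0],[0,0,0,0],[0,0,0,0]]], "grip": 1, "squeeze": 40}}

```text
t: 29.08
tool_pos: [0.6354, -0.2864, 0.2126]
tool_rot: [3.141, -0.049, -0.005]
contact_force: [-8.3, 0.7, 6.1]
opening: 0.0126
```

```bash
python3 - <<'E'
import numpy as np
from station import readout
o=readout.get_obs();p=o["tool_pos"];print(p,o["opening"],o["contact_force"])
th0=np.arctan2(p[2]+.019-.075,-(p[0]-.572))-np.arcsin(18/166);print(th0)
th=np.linspace(1.83,.02,19)+np.arcsin(18/166);P=np.c_[-16.6*np.cos(th),16.6*np.sin(th)]
print([[float(round(a,2)),float(round(-.03*a,2)),float(round(b,2)),0] for a,b in np.diff(P,axis=0)])
E
```

```text
[ 0.63536701 -0.28636654  0.21260755] 0.0125634615492291 [-8.33105058  0.70609498  6.14583555]
1.8466342971509764
[[-1.59, 0.05, 0.52, 0], [-1.63, 0.05, 0.36, 0], [-1.66, 0.05, 0.19, 0], [-1.67, 0.05, 0.03, 0], [-1.66, 0.05, -0.14, 0], [-1.64, 0.05, -0.31, 0], [-1.6, 0.05, -0.47, 0], [-1.55, 0.05, -0.63, 0], [-1.47, 0.04, -0.78, 0], [-1.39, 0.04, -0.92, 0], [-1.29, 0.04, -1.06, 0], [-1.18, 0.04, -1.18, 0], [-1.05, 0.03, -1.3, 0], [-0.92, 0.03, -1.39, 0], [-0.77, 0.02, -1.48, 0], [-0.62, 0.02, -1.55, 0], [-0.46, 0.01, -1.6, 0], [-0.3, 0.01, -1.64, 0]]
```

Request:
{"fn": "step_arm", "kwargs": {"moves": [[[-1.59,0.05,0.52,0],[-1.63,0.05,0.36,0],[-1.66,0.05,0.19,0],[-1.67,0.05,0.03,0],[-1.66,0.05,-0.14,0],[-1.64,0.05,-0.31,0],[-1.6,0.05,-0.47,0],[-1.55,0.05,-0.63,0],[-1.47,0.04,-0.78,0]]]}}

```text
t: 29.83
tool_pos: [0.4932, -0.2827, 0.2025]
tool_rot: [3.137, -0.048, 0.01]
contact_force: [-1.3, 0.5, 7.1]
opening: 0.0126
```

Request:
{"fn": "step_arm", "kwargs": {"moves": [[[-1.39,0.04,-0.92,0],[-1.29,0.04,-1.06,0],[-1.18,0.04,-1.18,0],[-1.05,0.03,-1.3,0],[-0.92,0.03,-1.39,0],[-0.77,0.02,-1.48,0],[-0.62,0.02,-1.55,0],[-0.46,0.01,-1.4,0],[-0.1,0.0,-0.6,0],[0,0,0,0]]]}}

```text
t: 30.67
tool_pos: [0.4108, -0.2804, 0.0882]
tool_rot: [3.139, -0.048, -0.012]
contact_force: [-10.8, -4.2, 1.7]
opening: 0.0125
```

Request:
{"fn": "step_arm", "kwargs": {"moves": [[[0,0,0,0],[0,0,0,0]]]}}

```text
t: 30.83
tool_pos: [0.4111, -0.2803, 0.0891]
tool_rot: [3.139, -0.048, -0.013]
contact_force: [-12.6, -4.5, 1.3]
opening: 0.0123
```

Request:
{"fn": "step_arm", "kwargs": {"moves": [[[-0.05,0,-0.3,0],[-0.1,0,-0.4,0],[-0.05,0,-0.4,0],[0,0,-0.1,0],[0,0,0,0],[0,0,0,0]]]}}

```text
t: 31.33
tool_pos: [0.4087, -0.2803, 0.0771]
tool_rot: [3.14, -0.048, -0.014]
contact_force: [-13.4, -3.4, 0.7]
opening: 0.0124
```

Request:
{"fn": "step_arm", "kwargs": {"moves": [[[0,0,0,0],[0,0,0,0],[0,0,0,0],[0,0,0,0],[0,0,0,0],[0,0,0.5,0],[0,0,2,0],[0,0,3,0],[0,0,4,0],[0,0,4,0]]], "grip": 0.3}}

```text
t: 32.17
tool_pos: [0.4117, -0.2786, 0.2135]
tool_rot: [-3.14, 0.048, 0.002]
contact_force: [1.4, -0.8, 0.6]
opening: 0.0601
```

Request:
{"fn": "step_arm", "kwargs": {"moves": [[[0,0,4,0],[0,0,4,0],[0,0,1,0],[0,0,0,0],[0,0,0,0]]]}}

```text
t: 32.58
tool_pos: [0.4124, -0.2793, 0.3028]
tool_rot: [3.141, -0.048, 0.001]
contact_force: [-0.3, -0.4, -0.2]
opening: 0.0592
```

```bash
python3 - <<'E'
from look import *
im,c=look(dict(clamp_bar=.093,oldest=.012),"w11"); cv2.imwrite("pics/c11.png",im[80:280,200:520])
E
```

```text
t 32.58 tcp [ 0.4124 -0.2793  0.3028] yaw -0.031 cam [ 0.414 -0.209  0.446] open 0.0592
clamp_bar 0.56 [319.1 207.2] [ 0.4106 -0.3151]
clamp_bar 0.55 [449.1 201.8] [ 0.5603 -0.3133]
oldest 0.69 [376.7 184.4] [ 0.4911 -0.3089]
```

View pics/c11.png

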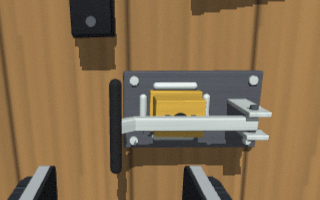

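Request:
{"fn": "step_arm", "kwargs": {"moves": [[[1,3.8,0.5,0.125],[1,3.8,0.5,0.125],[1,3.8,0.5,0.125],[1,3.8,0.5,0.125],[1,3.8,0.5,0.125],[1,3.8,0.5,0.125],[1,3.8,0.5,0.125],[1,3.8,0.5,0.125],[1,3.8,0.5,0.125],[1,3.8,0.5,0.125]]], "grip": 0}}

```text
t: 33.57
tool_pos: [0.5117, 0.1027, 0.3502]
tool_rot: [-2.569, -1.806, 0.005]
contact_force: [0.9, -0.2, -0.4]
opening: 0.0854
```

Request:
{"fn": "step_arm", "kwargs": {"moves": [[[1,0,0.5,0.125],[1,0,0.5,0.125],[1,0,0,0.125],[0,0,0,0],[0,0,0,0],[0,0,0,0]]]}}

```text
t: 34.07
tool_pos: [0.5416, 0.1005, 0.3609]
tool_rot: [-2.197, -2.242, 0.003]
contact_force: [0.3, -0.4, 0.3]
opening: 0.0856
```

```bash
cat > newp.py <<'E'
from look import *
def brass(png,zt=.053,zo=.003,things=("new1",)):
    im,cal=look({},png); hsv=cv2.cvtColor(im,cv2.COLOR_BGR2HSV); out=[]
    for n in things:
      for r in nets.masks_of("wrist",n):
        if r["confidence"]<.3: continue
        m=r["region"].astype(np.uint8); cs,_=cv2.findContours(m,0,2); h=cv2.convexHull(max(cs,key=cv2.contourArea))
        f=np.zeros_like(m); cv2.fillConvexPoly(f,h,1); f=cv2.erode(f,np.ones((5,5)))
        d=((hsv[...,1]<90)&(f>0)).astype(np.uint8)
        k,l,s,ce=cv2.connectedComponentsWithStats(d)
        D=sorted([(s[i,4],tuple(np.round(ce[i],1))) for i in range(1,k) if s[i,4]>15 and s[i,2]<30 and s[i,3]<30],reverse=True)[:3]
        hue=np.median(hsv[r["region"]],axis=0)
        print(n,round(r["confidence"],2),np.array(r["box"]).round(),"hsv",hue,"mask c",np.round(pix2w("wrist",np.argwhere(m)[:,::-1].mean(0),.03,cal)[:2],3))
        for a,p in D: print("   dot",a,p,np.round(pix2w("wrist",p,zt,cal)[:2],4))
E
python3 - <<'E'
from newp import *
brass("w12")
E
```

```text
t 34.07 tcp [0.5416 0.1005 0.3609] yaw 1.591 cam [0.472 0.1   0.504] open 0.0856
new1 0.87 [309. 219. 352. 271.] hsv [ 21. 167. 188.] mask c [0.67  0.121]
   dot 38 (np.float64(331.0), np.float64(238.5)) [0.6562 0.1221]
   dot 36 (np.float64(328.9), np.float64(257.6)) [0.6879 0.1198]
new1 0.87 [ 76.  14. 154.  65.] hsv [107.  41.  27.] mask c [ 0.382 -0.176]
new1 0.7 [298.  94. 343. 148.] hsv [ 21. 168. 196.] mask c [0.481 0.099]
   dot 57 (np.float64(320.1), np.float64(107.5)) [0.4658 0.1016]
   dot 53 (np.float64(315.5), np.float64(131.6)) [0.4979 0.0959]
```

View pics/w12.png

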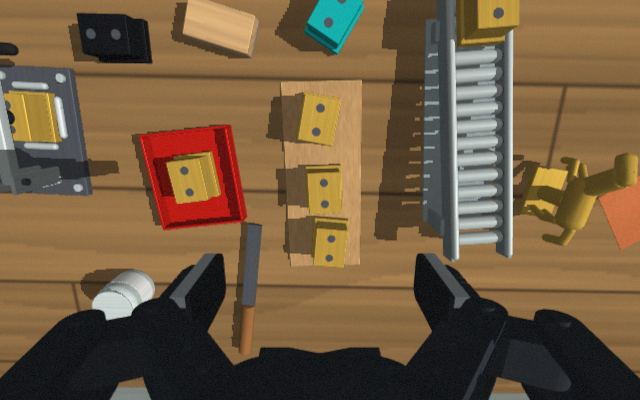

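```bash
python3 - <<'E'
from dots import *
c=ldcal("w12"); f=lambda p,z:pix2w("wrist",p,z,c)[:2]
print("mid",f((323,187),.053),f((324.5,210),.053))
# rail tops: z along slope rough: near stop .047, far .047+.05
for a,b in(((446,38),(450,255)),((511,40),(507,255))):
    for it in range(2):
        A,B=f(a,.047+(.15*(.37-.31))),f(b,.047+.051)
    print(A,B,np.arctan2(*(B-A)[::-1]))
E
```

```text
mid [0.57625505 0.10813816] [0.61111326 0.11116614]
[0.37756375 0.26052045] [0.65921147 0.28597698] 0.09013937249130954
[0.37819213 0.34394162] [0.65767477 0.36521435] 0.07596817925549101
```

Request:
{"fn": "step_arm", "kwargs": {"moves": [[[-1.2,-0.05,-4,-0.05],[-1.2,-0.05,-4,-0.05],[-1.2,-0.05,-4,-0.05],[-1.2,-0.05,-4,-0.046],[-1.2,-0.05,-4,0],[0,0,-4,0],[0,0,-4,0],[0,0,-3,0],[0,0,-1.5,0],[0,0,0,0]]]}}

```text
t: 35.0
tool_pos: [0.4781, 0.0977, 0.0334]
tool_rot: [-2.402, -2.016, 0.011]
contact_force: [-0.2, -0.4, -0.5]
opening: 0.0852
```

```bash
python3 - <<'E'
from newp import *
brass("w13")
E
```

```text
t 35.0 tcp [0.4781 0.0977 0.0334] yaw 1.396 cam [0.41  0.111 0.177] open 0.0852
new1 0.84 [222.   1. 364.  70.] hsv [ 89. 221.  99.] mask c [0.374 0.109]
new1 0.76 [263. 183. 382. 350.] hsv [ 21. 166. 109.] mask c [0.483 0.098]
   dot 580 (np.float64(319.4), np.float64(253.4)) [0.4662 0.101 ]
   dot 492 (np.float64(320.0), np.float64(319.4)) [0.498  0.0957]
new1 0.69 [308. 334. 405. 365.] hsv [ 21. 163.  90.] mask c [0.536 0.119]
```

Request:
{"fn": "step_arm", "kwargs": {"moves": [[[0.05,0,-0.6,0],[0,0,-0.3,0],[0,0,0,0],[0,0,0,0]]]}}

```text
t: 35.43
tool_pos: [0.4835, 0.0982, 0.0299]
tool_rot: [2.404, 2.021, 0.002]
contact_force: [-0.1, 0.4, -0.1]
opening: 0.0855
```

Request:
{"fn": "step_arm", "kwargs": {"moves": [[[0,0,0,0],[0,0,0,0],[0,0,0,0],[0,0,0,0],[0,0,0,0],[0,0,0,0],[0,0,0,0],[0,0,0,0]]], "grip": 1, "squeeze": 60}}

```text
t: 36.1
tool_pos: [0.4835, 0.0981, 0.0297]
tool_rot: [2.404, 2.021, 0.001]
contact_force: [-0.1, -0.4, 5.0]
opening: 0.047
```

Request:
{"fn": "step_arm", "kwargs": {"moves": [[[0,0,1,0],[0,0,2,0],[0,0,4,0],[0,0,4,0],[0,0,4,0],[0,0,3,0],[0,0,0,0]]]}}

```text
t: 36.68
tool_pos: [0.4861, 0.0985, 0.2167]
tool_rot: [2.399, 2.017, 0.016]
contact_force: [0.9, 0.2, -2.3]
opening: 0.0466
```

Request:
{"fn": "step_arm", "kwargs": {"moves": [[[-0.7,2.1,0,0.03],[-0.7,2.1,0,0.03],[-0.7,2.1,0,0.03],[-0.7,2.1,0,0.03],[-0.7,2.1,0,0.03],[-0.7,2.1,0,0.03],[-0.7,2.1,0,0.03],[-0.7,2.1,0,0.03],[-0.7,2.1,0,0.022],[-0.3,2.1,0,0]]]}}

```text
t: 37.52
tool_pos: [0.4144, 0.3084, 0.2059]
tool_rot: [-2.117, -2.318, 0.008]
contact_force: [0.7, 0.7, -4.8]
opening: 0.047
```

Request:
{"fn": "step_arm", "kwargs": {"moves": [[[0,0,0,0],[0,0,0,0],[0,0,0,0]]]}}

```text
t: 37.77
tool_pos: [0.416, 0.3074, 0.207]
tool_rot: [-2.119, -2.318, 0.006]
contact_force: [0.1, 0.2, -5.2]
opening: 0.0472
```

```bash
python3 - <<'E'
from look import *
im,c=look(dict(lane_stop=.037,second=.042),"w14")
cv2.imwrite("pics/c14.png",cv2.resize(im[60:300,180:480],None,fx=2,fy=2))
E
```

```text
t 37.77 tcp [0.416  0.3074 0.207 ] yaw 1.66 cam [0.347 0.302 0.35 ] open 0.0472
lane_stop 0.93 [319.1  76.8] [0.3154 0.2994]
second 0.97 [321.6 117.1] [0.3508 0.3049]
```

View pics/c14.png

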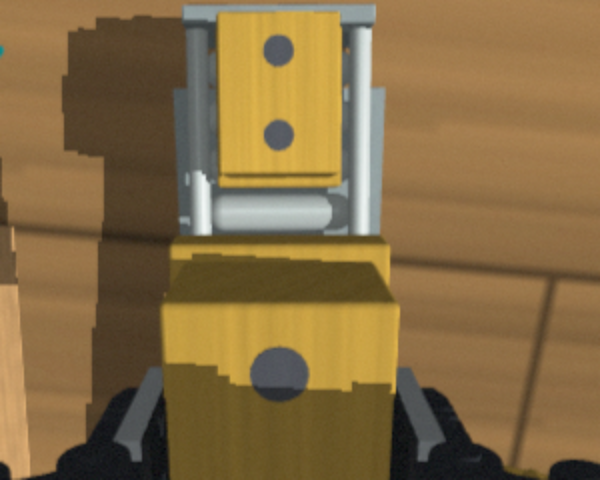

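Request:
{"fn": "step_arm", "kwargs": {"moves": [[[0.5,0.05,-2,0],[0.5,0.05,-2,0],[0,0,-2,0],[0,0,-2,0],[0,0,-2,0],[0,0,-1,0],[0,0,-0.6,0],[0,0,0,0],[0,0,0,0]]], "squeeze": 40}}

```text
t: 38.67
tool_pos: [0.4275, 0.3092, 0.0939]
tool_rot: [2.12, 2.318, 0.002]
contact_force: [0.5, -0.1, -3.9]
opening: 0.0465
```

Request:
{"fn": "step_arm", "kwargs": {"moves": [[[0,0,-0.2,0],[0,0,-0.2,0],[0,0,-0.2,0],[0,0,0,0],[0,0,0,0]]], "squeeze": 25}}

```text
t: 39.08
tool_pos: [0.4269, 0.3092, 0.0872]
tool_rot: [2.12, 2.318, 0.0]
contact_force: [0.2, 0.1, -4.1]
opening: 0.0468
```

Request:
{"fn": "step_arm", "kwargs": {"moves": [[[0,0,-0.2,0],[0,0,-0.2,0],[0,0,-0.2,0],[0,0,0,0],[0,0,0,0]]]}}

```text
t: 39.5
tool_pos: [0.4296, 0.3097, 0.0844]
tool_rot: [2.117, 2.316, 0.007]
contact_force: [0.3, -3.3, 6.8]
opening: 0.0469
```

Request:
{"fn": "step_arm", "kwargs": {"moves": [[[0,0,-0.2,0],[0,0,-0.1,0],[0,0,0,0],[0,0,0,0]]]}}

```text
t: 39.83
tool_pos: [0.4319, 0.3099, 0.084]
tool_rot: [2.115, 2.313, 0.013]
contact_force: [0.3, -5.2, 14.5]
opening: 0.0468
```

Request:
{"fn": "step_arm", "kwargs": {"moves": [[[0,0,0.1,0],[0,0,0,0],[0,0,0,0],[0,0,0,0],[0,0,0.5,0],[0,0,2,0],[0,0,4,0],[0,0,4,0],[0,0,4,0],[0,0,4,0]]], "grip": 0}}

```text
t: 40.67
tool_pos: [0.4264, 0.309, 0.2657]
tool_rot: [-2.12, -2.318, 0.001]
contact_force: [0.8, 1.4, -0.3]
opening: 0.0854
```

Request:
{"fn": "step_arm", "kwargs": {"moves": [[[1.5,-2,0,-0.01],[1.5,-2.4,0,-0.01],[1.5,-2.4,0,-0.01],[1.5,-2.4,0,-0.01],[1.5,-2.4,0,-0.01],[1.5,-2.4,0,-0.01],[1.5,-2.4,0,-0.01],[1.5,-2.4,0,0],[0,0,0,0],[0,0,0,0]]]}}

```text
t: 41.5
tool_pos: [0.5471, 0.1203, 0.2637]
tool_rot: [-2.202, -2.239, 0.001]
contact_force: [-0.0, 0.2, -0.7]
opening: 0.0853
```

```bash
python3 - <<'E'
from newp import *
brass("w15")
im,c=look(dict(second=.042),"w15b")
im=viewer.get_image("top")
for n in("second","new1"):
  for r in nets.pinpoint("top",n): print(n,round(r["confidence"],2),np.round(r["at"],1),np.round(pix2w("top",r["at"],.05)[:2],3))
E
```

```text
t 41.5 tcp [0.5471 0.1203 0.2637] yaw 1.588 cam [0.477 0.12  0.407] open 0.0853
new1 0.97 [479.   1. 570.  92.] hsv [ 21. 167. 185.] mask c [0.404 0.339]
   dot 153 (np.float64(538.8), np.float64(16.4)) [0.3829 0.3367]
   dot 152 (np.float64(538.5), np.float64(55.2)) [0.4181 0.3436]
new1 0.94 [291. 237. 341. 302.] hsv [ 21. 167. 187.] mask c [0.67  0.121]
   dot 62 (np.float64(317.8), np.float64(263.9)) [0.6562 0.1218]
   dot 58 (np.float64(315.7), np.float64(287.3)) [0.6883 0.1197]
new1 0.85 [ 0.  0. 96. 48.] hsv [105.  44.  26.] mask c [ 0.391 -0.17 ]
new1 0.81 [279.   0. 342.  32.] hsv [ 90. 219. 101.] mask c [0.376 0.113]
new1 0.77 [286. 173. 333. 232.] hsv [ 21. 168. 190.] mask c [0.584 0.11 ]
   dot 74 (np.float64(307.3), np.float64(195.1)) [0.5696 0.1084]
   dot 70 (np.float64(308.9), np.float64(221.5)) [0.6016 0.1105]
t 41.6 tcp [0.5465 0.1217 0.2639] yaw 1.59 cam [0.477 0.121 0.407] open 0.0856
second 0.92 [232.5 261.5] [0.344 0.305]
new1 0.84 [399.  269.5] [ 0.373 -0.169]
new1 0.72 [235.4 236.7] [0.415 0.307]
new1 0.51 [309.8 189. ] [0.579 0.109]
```

Request:
{"fn": "step_arm", "kwargs": {"moves": [[[1,-0.4,-3,0.02],[1,-0.3,-3,0.027],[1,-0.3,-3,0],[0.9,-0.3,-4,0],[0,0,-4,0],[0,0,-3,0],[0,0,-2,0],[0,0,-0.9,0],[0,0,0,0],[0,0,0,0]]]}}

```text
t: 42.68
tool_pos: [0.5864, 0.1085, 0.0359]
tool_rot: [2.146, 2.294, 0.001]
contact_force: [-1.2, 0.2, 0.9]
opening: 0.0854
```

```bash
python3 - <<'E'
from newp import *
from dots import *
brass("w16")
c=ldcal("w15")
print([pix2w("wrist",p,z,c) for p,z in(((538.8,16.4),.101),((538.5,55.2),.106))])
E
```

```text
t 42.68 tcp [0.5864 0.1085 0.0359] yaw 1.638 cam [0.516 0.105 0.179] open 0.0854
new1 0.93 [284. 320. 383. 354.] hsv [ 21. 162.  94.] mask c [0.638 0.123]
new1 0.84 [259. 177. 377. 334.] hsv [ 21. 167. 103.] mask c [0.586 0.109]
   dot 568 (np.float64(318.2), np.float64(241.0)) [0.5696 0.1081]
   dot 477 (np.float64(318.1), np.float64(307.0)) [0.6018 0.1102]
[array([0.39568652, 0.3073398 , 0.101     ]), array([0.42699226, 0.31016899, 0.106     ])]
```

Request:
{"fn": "step_arm", "kwargs": {"moves": [[[0,0,-0.4,0],[0,0,-0.2,0],[0,0,0,0],[0,0,0,0]]]}}

```text
t: 43.12
tool_pos: [0.5861, 0.1081, 0.0294]
tool_rot: [2.147, 2.293, 0.0]
contact_force: [-0.6, 0.4, 0.1]
opening: 0.0856
```

Request:
{"fn": "step_arm", "kwargs": {"moves": [[[0,0,0,0],[0,0,0,0],[0,0,0,0],[0,0,0,0],[0,0,0,0],[0,0,0,0],[0,0,0,0],[0,0,0,0]]], "grip": 1, "squeeze": 60}}

```text
t: 43.78
tool_pos: [0.5864, 0.1081, 0.0295]
tool_rot: [2.146, 2.293, 0.001]
contact_force: [1.4, -0.5, 2.5]
opening: 0.0467
```

Request:
{"fn": "step_arm", "kwargs": {"moves": [[[0,0,1,0],[0,0,2,0],[0,0,4,0],[0,0,4,0],[0,0,4,0],[0,0,3,0],[0,0,0,0]]]}}

```text
t: 44.37
tool_pos: [0.5894, 0.1086, 0.218]
tool_rot: [2.14, 2.287, 0.015]
contact_force: [1.9, 1.0, -1.6]
opening: 0.0469
```

Request:
{"fn": "step_arm", "kwargs": {"moves": [[[-0.9,2.1,0,0.01],[-0.9,2.1,0,0.009],[-0.9,2.1,0,0],[-0.9,2.1,0,0],[-0.9,2.1,0,0],[-0.9,2.1,0,0],[-0.9,2.1,0,0],[-0.9,2.1,0,0],[-0.9,2.1,0,0],[-1.0,1.8,0,0]]]}}

```text
t: 45.2
tool_pos: [0.4929, 0.3158, 0.2064]
tool_rot: [-2.123, -2.313, 0.006]
contact_force: [0.1, -0.1, -3.8]
opening: 0.0471
```

Request:
{"fn": "step_arm", "kwargs": {"moves": [[[0,0,0,0],[0,0,-2,0],[0,0,-2,0],[0,0,-2,0],[0,0,-2,0],[0,0,-2,0],[0,0,-0.8,0],[0,0,0,0],[0,0,0,0]]], "squeeze": 40}}

```text
t: 45.95
tool_pos: [0.4944, 0.3146, 0.1002]
tool_rot: [-2.125, -2.313, 0.003]
contact_force: [-0.5, 0.0, -2.6]
opening: 0.0466
```

```bash
python3 - <<'E'
from look import *
look({},"w17"); print(readout.get_obs()["contact_force"])
E
```

```text
t 45.95 tcp [0.4944 0.3146 0.1002] yaw 1.656 cam [0.425 0.31  0.244] open 0.0466
[ 0.7389567   0.68574406 -2.90951458]
```

Request:
{"fn": "step_arm", "kwargs": {"moves": [[[0,0.05,-0.2,0],[0,0,-0.2,0],[0,0,-0.2,0],[0,0,-0.1,0],[0,0,0,0],[0,0,0,0]]], "squeeze": 25}}

```text
t: 46.5
tool_pos: [0.4953, 0.3158, 0.0947]
tool_rot: [2.124, 2.314, 0.002]
contact_force: [0.4, -0.5, -1.1]
opening: 0.0468
```

Request:
{"fn": "step_arm", "kwargs": {"moves": [[[0,0,-0.2,0],[0,0,-0.1,0],[0,0,0,0],[0,0,0,0]]]}}

```text
t: 46.83
tool_pos: [0.4975, 0.3161, 0.0942]
tool_rot: [2.122, 2.311, 0.008]
contact_force: [-0.2, -2.3, 6.2]
opening: 0.0469
```

Request:
{"fn": "step_arm", "kwargs": {"moves": [[[0,0,-0.2,0],[0,0,-0.1,0],[0,0,0,0]]]}}

```text
t: 47.08
tool_pos: [0.4994, 0.3163, 0.0939]
tool_rot: [2.12, 2.309, 0.013]
contact_force: [-0.6, -4.1, 13.4]
opening: 0.0468
```

Request:
{"fn": "step_arm", "kwargs": {"moves": [[[0,0,0.1,0],[0,0,0,0],[0,0,0,0],[0,0,0,0],[0,0,0.5,0],[0,0,2,0],[0,0,4,0],[0,0,4,0],[0,0,4,0],[0,0,4,0]]], "grip": 0}}

```text
t: 47.92
tool_pos: [0.4944, 0.3155, 0.2757]
tool_rot: [-2.124, -2.314, 0.001]
contact_force: [0.2, 0.7, -1.0]
opening: 0.0858
```

Request:
{"fn": "step_arm", "kwargs": {"moves": [[[1.7,-2.4,0,-0.01],[1.7,-2.4,0,-0.02],[1.7,-2.4,0,-0.02],[1.7,-2.4,0,-0.02],[1.7,-2.4,0,-0.02],[1.7,-2.4,0,-0.02],[1.7,-2.4,0,-0.02],[1.7,-2.4,0,0],[0,0,0,0],[0,0,0,0]]]}}

```text
t: 48.75
tool_pos: [0.6312, 0.1225, 0.2735]
tool_rot: [-2.272, -2.168, 0.001]
contact_force: [-0.4, 0.1, 0.2]
opening: 0.0855
```

```bash
python3 - <<'E'
from newp import *
brass("w18")
im=viewer.get_image("top")
for n in("second","new1"):
  for r in nets.pinpoint("top",n): print(n,round(r["confidence"],2),np.round(r["at"],1),np.round(pix2w("top",r["at"],.055)[:2],3))
E
```

```text
t 48.75 tcp [0.6312 0.1225 0.2735] yaw 1.524 cam [0.562 0.127 0.417] open 0.0855
new1 0.9 [297. 175. 342. 234.] hsv [ 21. 168. 186.] mask c [0.671 0.121]
   dot 73 (np.float64(318.4), np.float64(195.1)) [0.6559 0.1218]
   dot 67 (np.float64(317.9), np.float64(220.9)) [0.688  0.1196]
new1 0.72 [476.   1. 570.  64.] hsv [ 21. 167. 108.] mask c [0.484 0.35 ]
   dot 163 (np.float64(540.2), np.float64(20.0)) [0.4822 0.357 ]
second 0.84 [233.5 264.2] [0.337 0.3  ]
new1 0.95 [236. 237.] [0.414 0.304]
new1 0.83 [400.2 270.1] [ 0.372 -0.171]
new1 0.81 [236.4 211.3] [0.488 0.314]
```

Request:
{"fn": "step_arm", "kwargs": {"moves": [[[1,-0.1,-3,-0.02],[1,-0.1,-3,0],[1,0,-4,0],[1,0,-4,0],[0,0,-4,0],[0,0,-3,0],[0,0,-2,0],[0,0,-0.8,0],[0,0,0,0],[0,0,0,0]]]}}

```text
t: 49.83
tool_pos: [0.6714, 0.1223, 0.0372]
tool_rot: [2.291, 2.149, 0.002]
contact_force: [-0.0, 0.6, 0.2]
opening: 0.0855
```

```bash
python3 - <<'E'
from newp import *
brass("w19")
E
```

```text
t 49.83 tcp [0.6714 0.1223 0.0372] yaw 1.507 cam [0.601 0.128 0.18 ] open 0.0855
```

Request:
{"fn": "step_arm", "kwargs": {"moves": [[[0.05,-0.2,0,0],[0,0,-0.4,0],[0,0,-0.35,0],[0,0,0,0],[0,0,0,0]]]}}

```text
t: 50.35
tool_pos: [0.6711, 0.1196, 0.0281]
tool_rot: [-2.292, -2.148, 0.001]
contact_force: [-1.0, 0.3, -0.0]
opening: 0.0857
```

Request:
{"fn": "step_arm", "kwargs": {"moves": [[[0,0,0,0],[0,0,0,0],[0,0,0,0],[0,0,0,0],[0,0,0,0],[0,0,0,0],[0,0,0,0],[0,0,0,0]]], "grip": 1, "squeeze": 60}}

```text
t: 51.02
tool_pos: [0.6719, 0.1196, 0.029]
tool_rot: [2.292, 2.148, 0.001]
contact_force: [1.1, -0.4, 2.3]
opening: 0.0467
```

Request:
{"fn": "step_arm", "kwargs": {"moves": [[[0,0,1,0],[0,0,2,0],[0,0,4,0],[0,0,4,0],[0,0,4,0],[0,0,3,0],[0,0,0,0]]]}}

```text
t: 51.6
tool_pos: [0.6749, 0.1202, 0.2182]
tool_rot: [2.286, 2.143, 0.017]
contact_force: [1.6, 0.1, -1.3]
opening: 0.0466
```

```bash
python3 - <<'E'
from look import *
im,c=look({},"w20"); hsv=cv2.cvtColor(im,cv2.COLOR_BGR2HSV)
d=((hsv[200:345,290:350,1]<90)).astype(np.uint8); k,l,s,ce=cv2.connectedComponentsWithStats(d)
print([(s[i,4],ce[i]+[290,200]) for i in range(1,k) if s[i,4]>200])
E
```

```text
t 51.6 tcp [0.6749 0.1202 0.2182] yaw 1.506 cam [0.603 0.125 0.36 ] open 0.0466
[(np.int32(631), array([319.40570523, 250.91125198])), (np.int32(517), array([319.27466151, 319.13152805]))]
```

Request:
{"fn": "step_arm", "kwargs": {"moves": [[[-1,2,0,0.02],[-1,2,0,0.02],[-1,2,0,0.02],[-1.1,2,0,0.02],[-1.1,2,0,0.02],[-1.1,2,0,0.02],[-1.1,2,0,0.02],[-1.1,2,0,0.011],[-1.1,2,0,0],[-1.1,2.2,0,0]]]}}

```text
t: 52.48
tool_pos: [0.5618, 0.3215, 0.2041]
tool_rot: [-2.122, -2.313, 0.01]
contact_force: [0.8, 0.0, -3.6]
opening: 0.0468
```

Request:
{"fn": "step_arm", "kwargs": {"moves": [[[0,0,0,0],[0,0,-2,0],[0,0,-2,0],[0,0,-2,0],[0,0,-2,0],[0,0,-1.5,0],[0,0,0,0],[0,0,0,0]]], "squeeze": 40}}

```text
t: 53.15
tool_pos: [0.5628, 0.3207, 0.1107]
tool_rot: [-2.122, -2.313, 0.008]
contact_force: [-0.2, -0.0, -3.7]
opening: 0.0469
```

Request:
{"fn": "step_arm", "kwargs": {"moves": [[[0,0,0,0]]]}}

```text
t: 53.23
tool_pos: [0.5648, 0.3216, 0.114]
tool_rot: [2.124, 2.315, 0.001]
contact_force: [0.9, 0.1, -3.9]
opening: 0.0469
```

Request:
{"fn": "step_arm", "kwargs": {"moves": [[[0,0,-0.3,0],[0,0,-0.2,0],[0,0,-0.2,0],[0,0,-0.2,0],[0,0,0,0],[0,0,0,0]]], "squeeze": 25}}

```text
t: 53.73
tool_pos: [0.5644, 0.3217, 0.1046]
tool_rot: [-2.124, -2.315, 0.0]
contact_force: [-0.6, -0.6, -3.2]
opening: 0.0469
```

Request:
{"fn": "step_arm", "kwargs": {"moves": [[[0,0,-0.2,0],[0,0,-0.1,0],[0,0,0,0],[0,0,0,0]]]}}

```text
t: 54.07
tool_pos: [0.5662, 0.3219, 0.1039]
tool_rot: [2.122, 2.313, 0.006]
contact_force: [-0.4, -1.1, 6.1]
opening: 0.047
```

Request:
{"fn": "step_arm", "kwargs": {"moves": [[[0,0,-0.2,0],[0,0,0,0],[0,0,0,0]]]}}

```text
t: 54.32
tool_pos: [0.5674, 0.3221, 0.1038]
tool_rot: [2.121, 2.312, 0.009]
contact_force: [0.1, -3.1, 10.6]
opening: 0.0468
```

Request:
{"fn": "step_arm", "kwargs": {"moves": [[[0,0,0.1,0],[0,0,0,0],[0,0,0,0],[0,0,0,0],[0,0,0.5,0],[0,0,2,0],[0,0,4,0],[0,0,4,0],[0,0,4,0],[0,0,4,0]]], "grip": 0}}

```text
t: 55.15
tool_pos: [0.5639, 0.3215, 0.2873]
tool_rot: [-2.123, -2.315, 0.001]
contact_force: [0.7, 0.3, 0.2]
opening: 0.0851
```

Request:
{"fn": "step_arm", "kwargs": {"moves": [[[-1.5,-2,2,0],[-1.5,-2,2,0],[-1.5,-2,2,0],[-1.5,-2,2,0],[-1.5,-2,1,0],[-1.5,-2,0,0],[0,0,0,0],[0,0,0,0],[0,0,0,0],[0,0,0,0]]]}}

```text
t: 55.98
tool_pos: [0.4746, 0.2021, 0.3748]
tool_rot: [-2.122, -2.315, 0.001]
contact_force: [-0.1, 0.2, 0.1]
opening: 0.0852
```

```bash
python3 - <<'E'
from look import *
look(dict(second=.042,new1=.065),"w21",6)
a=viewer.get_image("scene");b=viewer.get_image("top")
for n,z in(("second",.042),("new1",.06),("finished",.004),("clamp_bar",.093)):
  for r in nets.pinpoint("top",n): print(n,round(r["confidence"],2),np.round(r["at"],1),np.round(pix2w("top",r["at"],z)[:2],3))
cv2.imwrite("pics/f.png",np.vstack([cv2.resize(a[90:290,120:520],(740,370)),cv2.resize(b[120:300,170:490],(405,228)) if 0 else cv2.resize(b[140:285,180:500],(740,230))[:,:]]))
E
```

```text
t 55.98 tcp [0.4746 0.2021 0.3748] yaw 1.658 cam [0.405 0.197 0.518] open 0.0852
second 0.9 [397.   77.4] [0.3498 0.302 ]
new1 0.82 [395.7 180.3] [0.4908 0.3163]
new1 0.69 [389.7 226.4] [0.5619 0.3181]
new1 0.63 [70.5 71.2] [ 0.3822 -0.1342]
new1 0.63 [270.7  67.3] [0.3545 0.1291]
new1 0.55 [398.8 129.4] [0.4191 0.3097]
new1 0.91 [398.8 270.7] [ 0.369 -0.166]
new1 0.85 [296.9 270. ] [0.34  0.119]
new1 0.73 [374.8 202.3] [ 0.558 -0.083]
new1 0.58 [233.5 211.9] [0.485 0.321]
new1 0.54 [236.  235.9] [0.417 0.303]
finished 0.74 [375.5 202. ] [ 0.571 -0.093]
clamp_bar 0.9 [460.1 262.7] [ 0.408 -0.326]
clamp_bar 0.69 [374.9 201.8] [ 0.552 -0.079]
```

View pics/f.png

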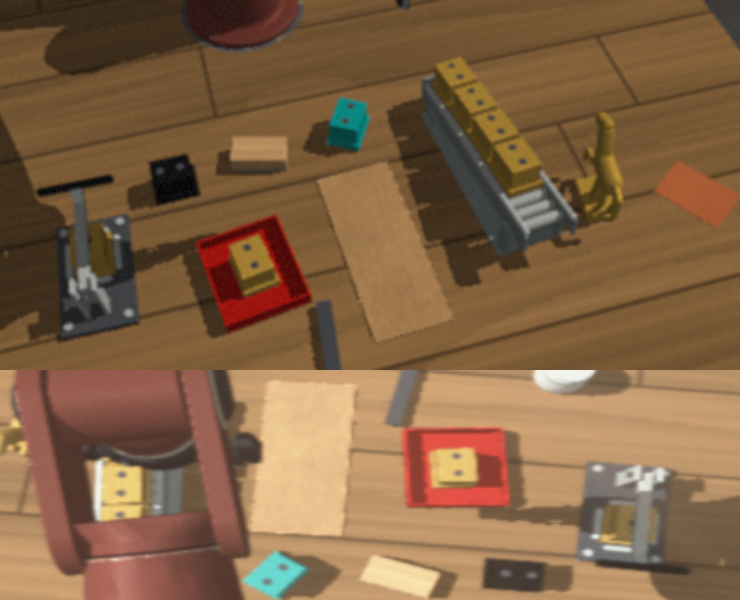

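```bash
python3 -c "
from station import ctrl; print(ctrl.finish_job())"
```

```text
the job is handed in; nothing more can be done
None
```

I finished all the steps and handed the job in at about 56 s of robot time; no verdict came back.

- **Fixture:** I opened the clamp to about 1.8 rad, and it stayed open. The finished plinth stands upright in the red tray. The oldest plinth from the lane front sits in the nest, and the clamp is down on it. I had tilted that plinth picking it off the sloped lane, so I first pressed it level on bare bench before seating it.
- **Lane:** The second plinth rolled down to the stop by itself. I loaded the three new plinths in a row behind it.

**Last checks:** The final scene and top pictures show four plinths in a row between the guides, the finished one near the middle of the tray, and the bystanders where they were. The wrist camera puts the second about 33 mm behind the stop, and the new ones at roughly 104, 176 and 247 mm. The arm was clear of everything.

**Disagreements:**
- **Overhead view:** The overhead camera's final positions differed from the wrist camera's by up to about 1 cm. The arm blocked part of that view, and the network missed two of the lane plinths there.
- **Clamp angle:** I judged the clamp angle from the bar's position and the pictures only, as nothing reports the angle itself.
- **Third new plinth:** The network did not find it in the closest look before I gripped it, so I used the position measured just before.

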